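# Draw and hold the index plunger of a rotary indexing table

### The arm

A 6-joint arm with a two-finger parallel gripper is mounted at the origin on the work surface. World frame = base frame: x ahead of the robot, y to its left, z up, the work surface at z = 0. Lengths are in m, angles in degrees, forces in N, time in s.
With the tool pointing down it reaches from about 0.425 to 0.925 m from the base axis. Payload 12.5 kg.
Tool frame: the origin (TCP) lies at the very end of the fingers, on their centre line; the grasp point (between the pads) lies 19 mm behind it; z points along the fingers, y is the line along which they close (so a half turn about z gives the same grasp; the last joint's range is limited). The gripper opens to 85 mm and grips with 20 to 120 N. Pads are 22 mm wide; open, the fingers measure 114 mm over their backs; the gripper's body (76 mm by 85 mm) begins 54 mm behind the grasp point. The pads swing forward as they close: fully open they stand 13 mm farther back than shut.
Start: joints at [66.773, 28.126, 89.318, -0, 62.55, -6.05], TCP at [0.185, 0.597, 0.231] pointing down, gripper open.
Joint ranges: [-177.58, 177.58], [-47.91, 125.51], [2.72, 160], [-65.01, 245.01], [3.68, 167.84], [-153.87, 153.87]. Speed limits (degrees/s): [127.2, 127.2, 159.86, 180, 180, 180].

### API

Orientations are given as a 3x3 rotation matrix whose columns are the frame's x, y, z axes.
In Python, from bench import arm gives the robot as it stands. The module is installed in compiled form; this text tells all that it offers.
- The arm moves only by the tool servo_tool, never from a script. Its argument "series" is text: rows parted by semicolons, each of 5 numbers parted by spaces: the closure, from 0 (fully open) to 1 (shut), then the shift along the tool's x, y, z in m, then the turn about the tool's z in rad. In form: fingers dx dy dz turn; .... A call has 1 to 8 rows; each row shifts and turns the commanded pose from where the row before left it, along the tool's axes as they then stand; what a row does not reach is not made up. A row lasts 1/8 s, in which the tool goes at most 62.5 mm and 10.7 degrees, less where a joint would pass 70% of its speed; a pose out of reach is approached as far as the arm can. A call with a gripper value outside its range is refused whole. The fingers move at their own pace and stop on an object; "newtons" is the grip in N (left out, the last holds). Time passes only in rows, so rows that do not move let the fingers close. It gives the time, the measured TCP pose, the force, the opening and the grip force at its end, in the units of the state.
- arm.get_obs(): the state, without advancing time (a new reading comes with each control period).
- arm.read_camera(name): name is "side" or "top" or "wrist"; returns a dict with "img" (420x560x3 uint8, red, green, blue), "range_z" (420x560 float32, m along the optical axis (not along the pixel's ray), 0 where there is no reading), "camera_matrix" (3x3 intrinsics, pixels), "dist" ([k1, k2, p1, p2, k3] as OpenCV has them; the pictures are not rectified), "rvec" (rotation vector, rad) and "tvec" (3), from world to camera coordinates, as OpenCV has them. Camera axes: x right, y down, z forward; pixel columns grow to the right and rows downward; lengths in m; the calibration is good to about 2 mm. A picture is of the moment at which its call begins.
- arm.job_done(): hands the job in; it is judged then, once.
The state is a dict: "time_s": time; "joint_pos": joint angles; "dq": joint speeds; "tau": joint torques, N m; "tool_pos": TCP position; "tcp_rot": TCP orientation; "wrist_force": force on the tool from outside, world axes, zero at the start; "ft_torque": the same for the moment, N m; "opening": opening from 0.0 (shut) to 1.0 (fully open); "grasp_force": force on a finger pad.
Only numpy, scipy, OpenCV 4.12 (cv2) and the standard library are available. Lean on these libraries where they do the work, as an engineer would, in place of code of your own. Each camera call takes 0.05 s, during which the arm holds its last target. There are 200 camera calls.

### The job

The small closed tin is standing in the way right behind the pull knob of the indexing table's spring plunger: lift it away and stand it upright in the shallow metal tray, without tipping it over. Only then pull the plunger's knob straight back as far as it goes, so that its pin is right out of the hole in the edge of the round plate, and keep holding it there against its spring: the plunger has no catch, so your program finishes while still holding it. I will turn the plate myself, so do not turn it, and leave everything else standing where it is.

Things in the scene. Friction and masses are not known exactly. Their poses are not given: they have to be found in the camera images.
- index_table: rotary indexing table bolted to the bench: grey round base, four lugs, 200 mm round plate. Origin: on the bench under the plate's axis. Its own -x axis runs along the plunger, from plate to pull knob. At x = -122 to -136 mm a grey bracket, 56 mm wide, 82 mm high, carries the plunger's steel barrel (22 mm across, ends at x = -152 mm, axis 60 mm above the bench).
- knob (a point): middle of the grip of the plunger's black pull knob, on its axis, 60 mm above the bench; moves with it. The knob is a round mushroom 34 mm long: 23 mm across next to the barrel, then a 33 mm grip, from 8 mm plate-side to 11 mm outward of this point; its end face is 15 mm outward. Axes are those of the indexing table: pull along -x.
- plunger (a joint): how far the plunger is drawn back (m): 0 = pin fully seated, 12 mm deep in a hole of the plate's rim; 0.012 = the pin's tip just leaves the hole; 0.018 = against its back stop. The spring pulls it in with about 7 N when seated and 16 N when fully back; it snaps in when let go.
- plate (a joint): turn of the round steel plate from the start (rad, anticlockwise from above positive). 200 mm across, top at 75 mm, 24 rim holes 0.26 rad apart; on it a dark chuck 100 mm across (jaws to 131 mm high) with a turned wooden blank, 200 mm high over all. With the pin out only slight bearing friction holds it.
- tin: small closed tinplate tin with a paper label, 58 mm across and 66 mm high, about 0.13 to 0.27 kg, standing upright on the bench 5 to 12 mm behind the end of the pull knob. Origin: centre of its underside, z up.
- tray: shallow open aluminium tray fixed on the bench, 200 x 140 mm outside, 15 mm high, walls and floor 4 mm thick. Origin: centre of its underside; x along its length, y across. The glass jar stands near its +x end; the -x half is free.
- jar: glass jar with a dark lid, 48 mm across and 75 mm high, standing in the tray. Leave it. Origin: centre of its underside.
- cork_block: cork sanding block, 110 x 60 x 35 mm, lying beside the plunger. Leave it. Origin: centre of its underside, x along its length.
- stop_knob: turned dark wooden organ stop knob standing on its face, head 40 mm across, rod 15 mm thick, 95 mm high, beside the plunger. Leave it. Origin: centre of its face on the bench.
- screwdriver: screwdriver, 200 mm long, lying on the bench near the robot. Leave it. Origin: underside of its middle.
- try_square: try square, stock 110 mm, blade 150 mm, 16 mm high, lying on the bench near the robot. Leave it. Origin: under the middle of the stock.
- bottle: clear plastic bottle with a black cap, 64 mm across, 180 mm high, standing at the far right. Leave it. Origin: centre of its underside.
- offcut: light wooden offcut, 100 x 50 x 32 mm, lying at the far left. Leave it. Origin: centre of its underside.
- caddy: plywood tool caddy full of screwdrivers, 200 x 130 mm, about 135 mm high over the handles, fixed on the bench on the other side from the tray. Origin: centre of its underside.
Things that resemble listed ones, but are neither listed nor needed, are in the scene too. Leave any blue or red look-alike of the tin alone.

How it is judged (in metres and radians):
On the way, in this order (a step that is already met when the one before it is completed fails the run):
1. the tin stands upright in the tray, let go (x of tin in the frame of tray between -0.072 and 0.072 m and y of tin in the frame of tray between -0.042 and 0.042 m and z of tin in the frame of tray below 0.009 m and angle between tin's own z axis and vertical below 0.1 rad and contact force between the fingers and tin below 0.2 N), for 0.3 s.
2. the plunger is drawn fully back by the fingers, its pin clear of the hole (value of joint plunger above 0.0155 m and contact force between the fingers and plunger above 4 N and contact force between tin and plunger below 0.1 N), for 0.3 s.
At the end, for the whole second after the job is handed in: for the whole last second the fingers hold the plunger at least 15.5 mm back of its 18 mm (contact force on it over 4 N), the tin not touching it; the tin stands upright (within 6 degrees), at rest and let go, on the floor of the tray; the plate is turned less than 0.12 rad (all of step 1 and all of step 2 and linear speed of tin below 0.02 m/s and value of joint plate between -0.12 and 0.12 rad); the arm keeps its last pose, push and grip.
It fails at once if the plunger is drawn while the tin still stands behind it (value of joint plunger above 0.006 m and horizontal distance between tin and knob below 0.1 m).
It fails at once if the tin is tipped over (angle between tin's own z axis and vertical above 0.6 rad).
It fails at once if the plate is turned (value of joint plate above 0.12 rad or value of joint plate below -0.12 rad).
It fails at once if another thing is moved from its place or knocked over (distance of any of jar, cork_block, stop_knob, screwdriver, try_square, bottle, offcut from where it was at the start of the episode above 0.03 m or angle between any of jar, stop_knob, bottle's own z axis and vertical above 0.6 rad).
It also fails if it takes over 64 s, if anything falls off the work surface, if the arm or the gripper's body presses on something with over 40 N, if the wrist force passes 120 N, or if a joint passes its speed limit or range.

## Working session

There is one attempt and no reset: what is moved stays moved. The work goes in short steps, Python scripts to look and compute and a tool call to move; the robot and the scene stay as the last step left them, time stands still between calls to the robot, and variables do not carry over. Pictures are saved under pics/ and viewed, at most 10 in all, crops included, and the job is handed in when it is done.

Besides the shell and the picture viewer there is one more tool, called after "Request:" as name(argument=value, ...) on one line, values as JSON. servo_tool: Moves the arm, as the interface text tells. Its arguments: {"type":"object","properties":{"series":{"type":"string"},"newtons":{"type":"number"}},"required":["series"]}

```bash
mkdir -p pics && cat > h.py <<'E'
import numpy as np, cv2
from bench import arm
def cam(n):
    c=arm.read_camera(n); c['R']=cv2.Rodrigues(np.array(c['rvec'],float))[0]; c['t']=np.array(c['tvec'],float).ravel(); return c
def ray(c,u,v):
    p=cv2.undistortPoints(np.array([[[u,v]]],float),np.array(c['camera_matrix']),np.array(c['dist']))[0,0]
    return -c['R'].T@c['t'], c['R'].T@np.array([p[0],p[1],1])
def atz(c,u,v,z):
    o,d=ray(c,u,v); return o+d*(z-o[2])/d[2]
def dep(c,u,v):
    o,d=ray(c,u,v); r=c['range_z'][int(v)-1:int(v)+2,int(u)-1:int(u)+2]; r=r[r>0]
    return o+d*np.median(r) if len(r) else None
def save(c,n): cv2.imwrite('pics/'+n,c['img'][:,:,::-1])
E
python3 - <<'E'
from h import *
for n in('top','side'):
    c=cam(n); save(c,n+'1.png'); print(n,-c['R'].T@c['t'],c['R'][2])
s=arm.get_obs(); print(s['tool_pos'],s['tcp_rot'],s['time_s'])
E
```

```text
top [0.29180124 0.02709276 1.41579656] [ 0.14608671 -0.01312447 -0.98918473]
side [0.41181383 0.77908796 0.81609448] [ 0.09270244 -0.71618584 -0.69172546]
[0.18449696 0.5969383  0.23078065] [[-9.55387214e-01  2.95355939e-01 -3.74497126e-04]
 [ 2.95356162e-01  9.55386792e-01 -9.02776421e-04]
 [ 9.11492303e-05 -9.73111083e-04 -9.99999522e-01]] 0.1
```

View pics/top1.png

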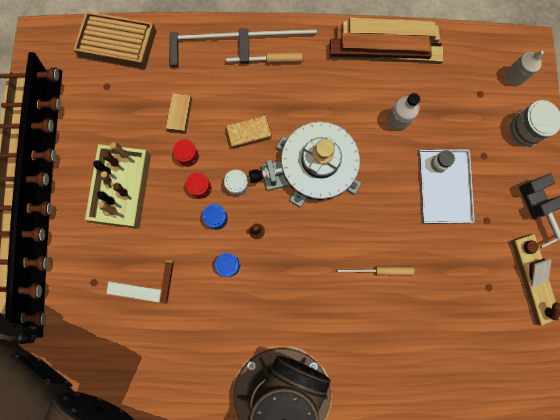

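View pics/side1.png

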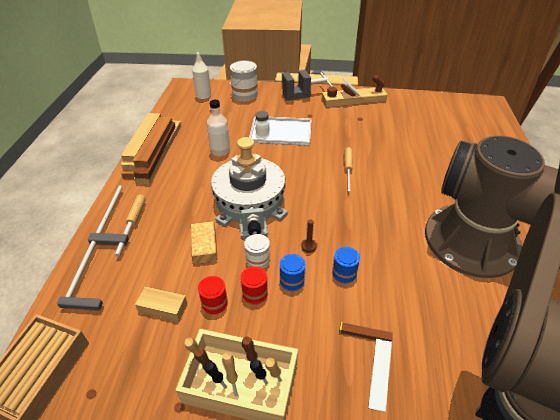

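The top view shows the white tin at about (236,182), the knob at (255,176), the plate centre at (321,160), and the tray at (446,187) with the jar at its upper end. The side view shows the same tin at (257,250) and the knob at (254,229), with the red and blue look-alikes close by.

```bash
python3 - <<'E'
from h import *
t=cam('top'); s=cam('side')
a=cv2.resize(t['img'][110:260,170:370],None,fx=4,fy=4,interpolation=cv2.INTER_CUBIC)
cv2.imwrite('pics/c1.png',a[:,:,::-1])
a=cv2.resize(s['img'][180:310,180:380],None,fx=4,fy=4,interpolation=cv2.INTER_CUBIC)
cv2.imwrite('pics/c2.png',a[:,:,::-1])
# height-map segmentation from top depth
v,u=np.mgrid[0:420,0:560]
p=cv2.undistortPoints(np.stack([u.ravel(),v.ravel()],1).astype(float)[:,None],np.array(t['camera_matrix']),np.array(t['dist']))[:,0]
P=np.c_[p,np.ones(len(p))]*t['range_z'].ravel()[:,None]
W=((P-t['t'])@t['R']).reshape(420,560,3)
np.save('W.npy',W)
for n,(x0,y0,x1,y1),z0,z1 in [('tin',(222,168,248,196),.055,.075),('knob',(248,168,262,184),.045,.09),('plate',(278,118,364,202),.068,.080),('tray rim',(415,145,478,228),.011,.02),('trayfloor',(425,175,468,218),.0,.008),('jar',(430,145,458,175),.06,.09),('stop',(248,220,266,240),.07,.11),('cork',(222,110,276,150),.025,.045),('red',(184,172,212,198),.055,.075),('blue',(200,203,228,230),.055,.075)]:
    w=W[y0:y1,x0:x1].reshape(-1,3); m=(w[:,2]>z0)&(w[:,2]<z1); w=w[m]
    if len(w)>3:
        r=cv2.minAreaRect((w[:,:2]*1000).astype(np.float32)); print(n,len(w),w.mean(0).round(4),np.round(r[0],1),np.round(r[1],1),round(r[2],1), np.percentile(w[:,2],[5,50,95]).round(3))
E
```

```text
tin 428 [0.5468 0.1266 0.0643] [547.3 126.6] [59.3 57.8] 27.8 [0.059 0.064 0.069]
knob 152 [0.5595 0.0765 0.0714] [560.3  76.9] [32.6 30.7] 1.0 [0.062 0.072 0.078]
plate 3221 [ 0.5988 -0.0867  0.0745] [603.  -87.4] [199.4 197.5] 36.5 [0.07  0.075 0.079]
tray rim 387 [ 0.5539 -0.4356  0.0144] [ 553.2 -435. ] [201.6 144.5] 1.5 [0.011 0.014 0.019]
trayfloor 1500 [ 0.5259 -0.4352  0.0039] [ 526.2 -435.6] [116.3 123.1] 0.7 [0.001 0.004 0.007]
jar 249 [ 0.612  -0.4139  0.0777] [ 613.3 -415. ] [42.3 45.4] 61.0 [0.069 0.078 0.083]
stop 35 [0.4242 0.0719 0.0925] [424.6  72.1] [13.7 12.4] 1.0 [0.076 0.094 0.098]
cork 903 [0.6867 0.0987 0.0342] [687.2  98.8] [ 59.9 110.2] 16.4 [0.029 0.034 0.039]
red 429 [0.5386 0.2252 0.0641] [539.2 225.6] [58.7 57.9] 58.4 [0.059 0.064 0.069]
blue 436 [0.4575 0.1792 0.064 ] [458.2 179.8] [56.8 58.8] 1.0 [0.059 0.064 0.069]
```

View pics/c1.png

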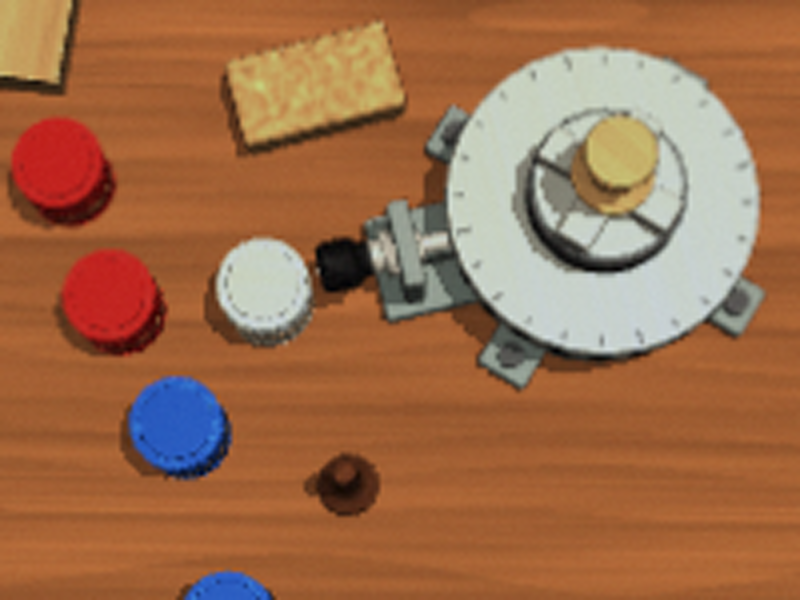

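View pics/c2.png

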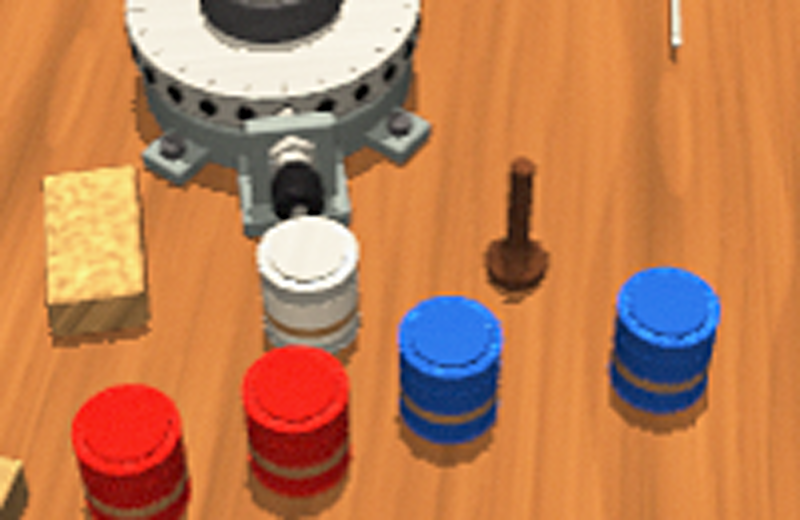

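The crops confirm it. The white tin at c1 (264,285) has its top centre at (0.547, 0.127), 64 to 66 mm high and 58 mm across. The black knob lies between it and the bracket, on a line from the plate axis at about 104.8°, as the given dimensions require.

I'll turn the fingers across the plunger axis first.

Request:
servo_tool(series="0 0 0 0 0.169;0 0 0 0 0.169;0 0 0 0 0.169;0 0 0 0 0.169;0 0 0 0 0.169;0 0 0 0 0.167;0 0 0 0 0")

```text
time_s: 1.08
tool_pos: [0.1845, 0.5971, 0.2312]
tcp_rot: [[-0.257, 0.966, -0.0], [0.966, 0.257, -0.0], [-0.0, -0.0, -1.0]]
wrist_force: [-0.5, -0.1, -0.3]
opening: 0.998
grasp_force: 0.0
```

Request:
servo_tool(series="0 -0.05 0.021 0 0;0 -0.05 0.021 0 0;0 -0.05 0.021 0 0;0 -0.05 0.021 0 0;0 -0.05 0.021 0 0;0 -0.05 0.021 0 0;0 -0.05 0.021 0 0;0 -0.05 0.021 0 0")

```text
time_s: 2.08
tool_pos: [0.4503, 0.252, 0.2314]
tcp_rot: [[-0.261, 0.965, 0.0], [0.965, 0.261, 0.0], [0.0, 0.0, -1.0]]
wrist_force: [0.0, 0.6, 0.0]
opening: 1.001
grasp_force: 0.0
```

Request:
servo_tool(series="0 -0.05 0.021 0 0;0 -0.05 0.021 0 0;0 -0.047 0.021 0 0;0 0 0 0 0;0 0 0 0 0")

```text
time_s: 2.7
tool_pos: [0.5476, 0.1276, 0.2311]
tcp_rot: [[-0.258, 0.966, -0.001], [0.966, 0.258, 0.0], [0.0, -0.001, -1.0]]
wrist_force: [-0.4, 0.3, -0.1]
opening: 0.998
grasp_force: 0.0
```

```bash
cat > w.py <<'E'
from h import *
import sys
c=cam('wrist'); save(c,sys.argv[1]+'.png'); o=arm.get_obs(); print(o['time_s'],o['tool_pos'].round(4) if hasattr(o['tool_pos'],'round') else o['tool_pos'],np.round(o['tcp_rot'],3).tolist(), 'cam',(-c['R'].T@c['t']).round(3))
v,u=np.mgrid[0:420,0:560]
p=cv2.undistortPoints(np.stack([u.ravel(),v.ravel()],1).astype(float)[:,None],np.array(c['camera_matrix']),np.array(c['dist']))[:,0]
P=np.c_[p,np.ones(len(p))]*c['range_z'].ravel()[:,None]
W=(P-c['t'])@c['R']; W[c['range_z'].ravel()<=0]=9
def reg(n,x0,x1,y0,y1,z0,z1):
    w=W[(W[:,0]>x0)&(W[:,0]<x1)&(W[:,1]>y0)&(W[:,1]<y1)&(W[:,2]>z0)&(W[:,2]<z1)]
    if len(w)>5:
        r=cv2.minAreaRect((w[:,:2]*1000).astype(np.float32)); print(n,len(w),w.mean(0).round(4),np.round(r[0],1),np.round(r[1],1),round(r[2],1),np.percentile(w[:,2],[5,50,95]).round(3))
reg('tin',.50,.59,.09,.165,.058,.072)
reg('knob',.53,.59,.05,.096,.045,.09)
reg('bracket',.5,.65,.02,.06,.077,.09)
E
python3 w.py w1
```

```text
2.75 [0.5474 0.1281 0.2312] [[-0.258, 0.966, -0.0], [0.966, 0.258, 0.0], [0.0, -0.0, -1.0]] cam [0.529 0.2   0.373]
tin 2616 [0.5466 0.1259 0.0638] [546.  123.2] [65.3 58.6] 86.7 [0.061 0.064 0.066]
knob 1110 [0.5614 0.0753 0.0689] [562.5  69.6] [31.6 46.7] 14.7 [0.057 0.07  0.075]
bracket 604 [0.5703 0.0375 0.0804] [570.3  36.7] [54.9 13.3] 14.4 [0.078 0.081 0.082]
```

View pics/w1.png

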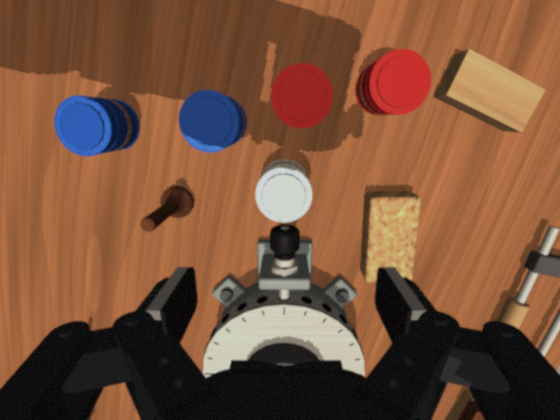

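The wrist picture shows the tin at (284,193), midway across the open fingers, and the knob at (285,240) just inside it. The wrist measurement (0.5466, 0.126) agrees with the top camera to 1 mm, so I'll descend and grip.

Request:
servo_tool(series="0 -0.002 0 0.045 0;0 0 0 0.045 0;0 0 0 0.045 0;0 0 0 0.035 0;0 0 0 0.025 0;0 0 0 0.014 0;0 0 0 0 0;0 0 0 0 0")

```text
time_s: 3.75
tool_pos: [0.5488, 0.126, 0.0233]
tcp_rot: [[-0.257, 0.966, 0.001], [0.966, 0.257, 0.0], [-0.0, 0.001, -1.0]]
wrist_force: [0.7, -0.0, 0.3]
opening: 1.001
grasp_force: 0.0
```

Request:
servo_tool(series="0.2 0 0 0 0;0.35 0 0 0 0;0.45 0 0 0 0;0.5 0 0 0 0;0.6 0 0 0 0;0.6 0 0 0 0;0.6 0 0 0 0", newtons=30)

```text
time_s: 4.62
tool_pos: [0.5486, 0.1256, 0.0231]
tcp_rot: [[-0.256, 0.967, 0.001], [0.967, 0.256, 0.0], [0.0, 0.001, -1.0]]
wrist_force: [-1.9, 0.3, 5.4]
opening: 0.673
grasp_force: 30.9
```

The opening is 57 mm at 31 N, so the tin is held. Lifting it clear of the 200 mm blank.

Request:
servo_tool(series="0.6 0 0 -0.02 0;0.6 0 0 -0.035 0;0.6 0 0 -0.045 0;0.6 0 0 -0.05 0;0.6 0 0 -0.05 0;0.6 0 0 -0.04 0;0.6 0 0 -0.025 0;0.6 0 0 0 0")

```text
time_s: 5.62
tool_pos: [0.5487, 0.1256, 0.2888]
tcp_rot: [[-0.256, 0.967, 0.003], [0.967, 0.256, 0.0], [-0.0, 0.003, -1.0]]
wrist_force: [-0.1, 0.3, -3.7]
opening: 0.669
grasp_force: 33.3
```

Request:
servo_tool(series="0.6 -0.02 -0.007 0 0;0.6 -0.035 -0.012 0 0;0.6 -0.045 -0.0155 0 0;0.6 -0.045 -0.0155 0 0;0.6 -0.045 -0.0155 0 0;0.6 -0.045 -0.0155 0 0;0.6 -0.045 -0.0155 0 0;0.6 -0.045 -0.0155 0 0")

```text
time_s: 6.62
tool_pos: [0.5227, -0.2186, 0.2855]
tcp_rot: [[-0.256, 0.967, -0.002], [0.967, 0.256, 0.001], [0.002, -0.002, -1.0]]
wrist_force: [0.5, 0.3, -2.3]
opening: 0.668
grasp_force: 33.3
```

Request:
servo_tool(series="0.6 -0.045 -0.0155 0 0;0.6 -0.045 -0.0155 0 0;0.6 -0.045 -0.0155 0 0;0.6 -0.038 -0.013 0 0;0.6 -0.025 -0.008 0 0;0.6 -0.01 -0.004 0 0;0.6 0 0 0 0;0.6 0 0 0 0")

```text
time_s: 7.62
tool_pos: [0.5078, -0.4356, 0.287]
tcp_rot: [[-0.257, 0.966, -0.0], [0.966, 0.257, 0.001], [0.001, -0.0, -1.0]]
wrist_force: [-0.9, 0.2, -1.8]
opening: 0.668
grasp_force: 33.3
```

```bash
cat >> w.py <<'E'
print('---');reg('trayrim',.43,.68,-.52,-.35,.011,.019);reg('floor',.46,.64,-.49,-.38,-.003,.008);reg('jar',.58,.65,-.46,-.37,.06,.09);reg('tintop',.45,.57,-.5,-.38,.06,.08)
E
python3 w.py w2; python3 - <<'E'
from h import *
t=cam('side');save(t,'s2.png')
E
```

```text
7.675 [ 0.5079 -0.4355  0.2873] [[-0.257, 0.966, 0.0], [0.966, 0.257, 0.0], [0.0, 0.0, -1.0]] cam [ 0.489 -0.363  0.429]
---
trayrim 1150 [ 0.5489 -0.4144  0.0137] [ 552.7 -435.8] [200.8 140.5] 1.4 [0.012 0.014 0.015]
floor 8046 [ 0.5394 -0.4309  0.0029] [ 550. -435.] [110.  179.9] 90.0 [0.002 0.003 0.004]
jar 1114 [ 0.6112 -0.4159  0.0771] [ 613.  -416.8] [42.1 42.4] 40.4 [0.07  0.078 0.079]
```

View pics/w2.png

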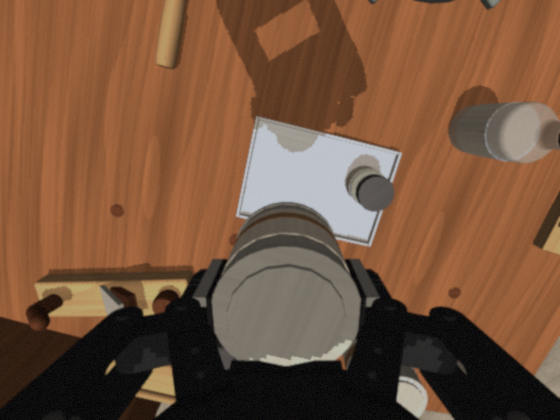

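The tin is held upright above the tray, seen at (290,290). The tray is at (320,180) with the jar at (370,188), and the rim fit gives the centre (0.553, −0.436), same as before. Lowering now.

Request:
servo_tool(series="0.6 0 0 0.03 0;0.6 0 0 0.045 0;0.6 0 0 0.05 0;0.6 0 0 0.05 0;0.6 0 0 0.04 0;0.6 0 0 0.025 0;0.6 0 0 0.01 0;0.6 0 0 0 0")

```text
time_s: 8.72
tool_pos: [0.5078, -0.4364, 0.0375]
tcp_rot: [[-0.256, 0.967, 0.0], [0.967, 0.256, 0.0], [0.0, 0.0, -1.0]]
wrist_force: [0.5, -0.1, -1.9]
opening: 0.669
grasp_force: 33.3
```

Request:
servo_tool(series="0.6 0 0 0.004 0;0.6 0 0 0.003 0;0.6 0 0 0.001 0;0.6 0 0 0 0;0.6 0 0 0 0")

```text
time_s: 9.35
tool_pos: [0.5076, -0.4367, 0.0294]
tcp_rot: [[-0.256, 0.967, 0.0], [0.967, 0.256, -0.0], [-0.0, 0.0, -1.0]]
wrist_force: [0.7, -0.5, -2.1]
opening: 0.67
grasp_force: 33.3
```

Request:
servo_tool(series="0.6 0 0 0.001 0;0.6 0 0 0.001 0;0.6 0 0 0.001 0;0.6 0 0 0 0;0.6 0 0 0 0")

```text
time_s: 9.98
tool_pos: [0.5076, -0.4366, 0.0272]
tcp_rot: [[-0.256, 0.967, 0.0], [0.967, 0.256, -0.0], [-0.0, 0.0, -1.0]]
wrist_force: [-2.7, 2.9, 7.6]
opening: 0.667
grasp_force: 34.3
```

Upward contact of 7.6 N, so the tin is standing on the floor. Releasing gently and then going up.

Request:
servo_tool(series="0.3 0 0 0 0;0.25 0 0 0 0;0.15 0 0 0 0;0.05 0 0 0 0;0 0 0 0 0;0 0 0 0 0;0 0 0 0 0")

```text
time_s: 10.85
tool_pos: [0.5076, -0.4366, 0.0262]
tcp_rot: [[-0.256, 0.967, 0.0], [0.967, 0.256, 0.0], [0.0, 0.0, -1.0]]
wrist_force: [-0.2, 0.7, -0.1]
opening: 0.993
grasp_force: 0.0
```

Request:
servo_tool(series="0 0 0 -0.02 0;0 0 0 -0.035 0;0 0 0 -0.045 0;0 0 0 -0.05 0;0 0 0 -0.05 0;0 0 0 -0.04 0;0 0 0 -0.02 0;0 0 0 0 0")

```text
time_s: 11.85
tool_pos: [0.5077, -0.4367, 0.2891]
tcp_rot: [[-0.256, 0.967, 0.003], [0.967, 0.256, -0.003], [-0.004, 0.002, -1.0]]
wrist_force: [-0.9, -0.3, -0.6]
opening: 1.003
grasp_force: 0.0
```

```bash
python3 w.py w3; python3 - <<'E'
from h import *
t=cam('side');cv2.imwrite('pics/s3.png',cv2.resize(t['img'][80:280,160:360],None,fx=3,fy=3)[:,:,::-1])
E
```

```text
11.9 [ 0.5074 -0.4364  0.2873] [[-0.256, 0.967, 0.001], [0.967, 0.256, -0.001], [-0.001, 0.001, -1.0]] cam [ 0.489 -0.364  0.43 ]
---
trayrim 1437 [ 0.5465 -0.4313  0.0136] [ 552.8 -435.8] [201.  140.8] 1.5 [0.012 0.014 0.015]
floor 6655 [ 0.548  -0.4319  0.003 ] [ 550. -435.] [180. 110.] 0.0 [0.002 0.003 0.004]
jar 1097 [ 0.6113 -0.4159  0.0771] [ 612.6 -416.9] [41.2 42.6] 18.1 [0.07  0.078 0.079]
tintop 1883 [ 0.5078 -0.4342  0.0677] [ 507.8 -434.8] [57.9 58.3] 15.5 [0.065 0.068 0.07 ]
```

View pics/s3.png

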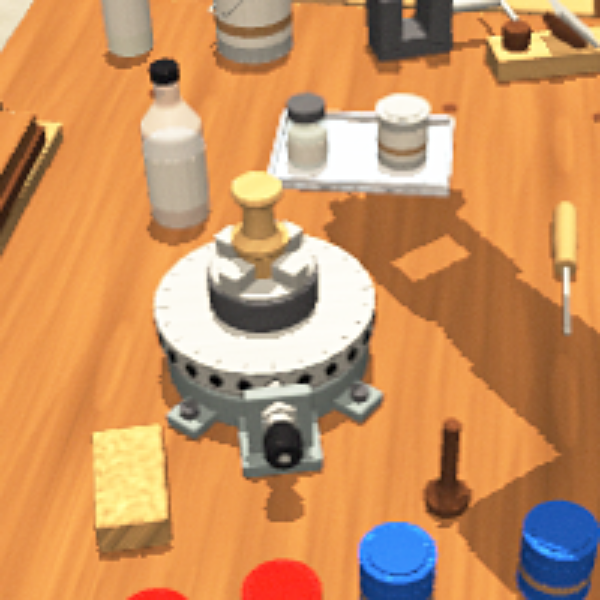

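The tin stands upright in the tray at s3 (403,130), with its top level at 68 mm and its centre at (0.508, −0.435). The space behind the knob at (283,440) is free. Returning to above the knob.

Request:
servo_tool(series="0 0.025 0.009 0 0;0 0.045 0.017 0 0;0 0.045 0.017 0 0;0 0.045 0.017 0 0;0 0.045 0.017 0 0;0 0.045 0.017 0 0;0 0.045 0.017 0 0;0 0.045 0.017 0 0")

```text
time_s: 12.95
tool_pos: [0.5438, -0.0735, 0.2852]
tcp_rot: [[-0.256, 0.967, -0.002], [0.967, 0.256, 0.001], [0.001, -0.002, -1.0]]
wrist_force: [0.8, -0.1, 0.5]
opening: 0.999
grasp_force: 0.0
```

Request:
servo_tool(series="0 0.045 0.017 0 0;0 0.045 0.017 0 0;0 0.035 0.013 0 0;0 0.02 0.007 0 0;0 0 0 0 0;0 0 0 0 0;0 0 0 0 0")

```text
time_s: 13.82
tool_pos: [0.5592, 0.078, 0.286]
tcp_rot: [[-0.255, 0.967, -0.0], [0.967, 0.255, 0.0], [0.0, -0.0, -1.0]]
wrist_force: [0.3, 0.2, 0.4]
opening: 1.005
grasp_force: 0.0
```

```bash
cat >> w.py <<'E'
print('---')
C=np.array([.603,-.0874]); d=np.array([-.256,.967]); e=np.array([.967,.256])
r=(W[:,:2]-C)@d; q=(W[:,:2]-C)@e
for a in np.arange(.150,.200,.004):
    m=(r>a)&(r<a+.004)&(abs(q)<.03)&(W[:,2]>.05)&(W[:,2]<.09)
    if m.sum()>4: print(round(a,3),m.sum(),'q',q[m].min().round(4),q[m].max().round(4),'z',np.percentile(W[m,2],98).round(4))
E
python3 w.py w4 | sed -n '1p;/bracket/p;/^0.1/p'
```

```text
13.875 [0.5593 0.078  0.2862] [[-0.255, 0.967, -0.0], [0.967, 0.255, 0.0], [0.0, -0.0, -1.0]] cam [0.541 0.15  0.428]
bracket 507 [0.5707 0.0371 0.0805] [570.4  36. ] [55.1 14.5] 14.1 [0.078 0.081 0.082]
0.15 49 q -0.0098 0.011 z 0.0705
0.154 53 q -0.0109 0.0122 z 0.0716
0.158 60 q -0.0145 0.0157 z 0.0753
0.162 80 q -0.0144 0.0157 z 0.0763
0.166 90 q -0.0143 0.0157 z 0.0758
0.17 85 q -0.0143 0.0169 z 0.076
0.174 90 q -0.0142 0.0169 z 0.0762
0.178 99 q -0.0143 0.0168 z 0.0756
0.182 111 q -0.013 0.0146 z 0.0738
```

View pics/w4.png

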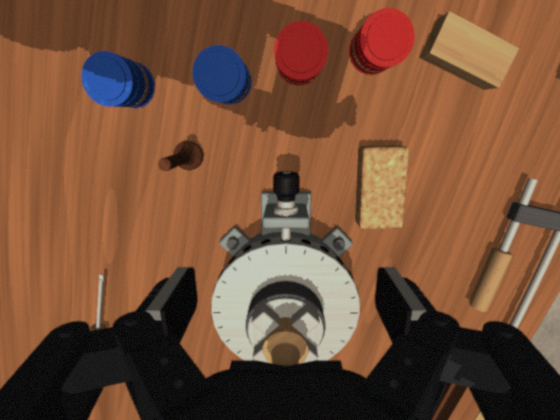

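The wrist picture shows the knob at (286,187). Its grip runs r = 0.160 to 0.181 m from the plate axis, 1 mm off the tool's line, and its top at 76 mm puts the axis at 60 mm, as stated. Descending to straddle it.

Request:
servo_tool(series="0 0.001 0.001 0.03 0;0 0 0 0.045 0;0 0 0 0.05 0;0 0 0 0.045 0;0 0 0 0.035 0;0 0 0 0.025 0;0 0 0 0.015 0;0 0 0 0 0")

```text
time_s: 14.88
tool_pos: [0.5598, 0.0797, 0.0408]
tcp_rot: [[-0.256, 0.967, -0.001], [0.967, 0.256, 0.0], [0.0, -0.001, -1.0]]
wrist_force: [0.1, 0.5, 0.9]
opening: 1.001
grasp_force: 0.0
```

Request:
servo_tool(series="0.3 0 0 0 0;0.45 0 0 0 0;0.55 0 0 0 0;0.6 0 0 0 0;0.7 0 0 0 0;0.8 0 0 0 0;0.8 0 0 0 0;0.8 0 0 0 0", newtons=80)

```text
time_s: 15.88
tool_pos: [0.5589, 0.0799, 0.0418]
tcp_rot: [[-0.256, 0.967, -0.002], [0.967, 0.256, -0.0], [0.0, -0.002, -1.0]]
wrist_force: [-7.9, -3.2, 11.7]
opening: 0.358
grasp_force: 78.1
```

The knob is held at 78 N. I'll relieve the small side load, then pull along tool x.

Request:
servo_tool(series="0.8 0.003 -0.001 -0.001 0;0.8 0.003 0 0 0;0.8 0.003 0 0 0;0.8 0 0 0 0;0.8 0 0 0 0", newtons=100)

```text
time_s: 16.5
tool_pos: [0.5569, 0.0874, 0.0422]
tcp_rot: [[-0.256, 0.967, -0.0], [0.967, 0.256, -0.001], [-0.001, -0.0, -1.0]]
wrist_force: [0.9, -10.4, -1.8]
opening: 0.354
grasp_force: 100.5
```

Request:
servo_tool(series="0.8 0.003 0 0 0;0.8 0.003 0 0 0;0.8 0.003 0 0 0;0.8 0.001 0 0 0;0.8 0 0 0 0;0.8 0 0 0 0")

```text
time_s: 17.25
tool_pos: [0.5545, 0.0966, 0.0422]
tcp_rot: [[-0.256, 0.967, 0.0], [0.967, 0.256, -0.001], [-0.001, -0.0, -1.0]]
wrist_force: [2.3, -15.2, -2.1]
opening: 0.35
grasp_force: 100.4
```

Request:
servo_tool(series="0.8 0.001 0 0 0;0.8 0.001 0 0 0;0.8 0 0 0 0;0.8 0 0 0 0")

```text
time_s: 17.75
tool_pos: [0.5543, 0.0975, 0.0421]
tcp_rot: [[-0.256, 0.967, 0.001], [0.967, 0.256, -0.002], [-0.002, -0.0, -1.0]]
wrist_force: [3.3, -25.2, -2.6]
opening: 0.351
grasp_force: 100.3
```

```bash
python3 w.py w5 | sed -n '1p;/^0.1/p'; python3 - <<'E'
from h import *
t=cam('side');cv2.imwrite('pics/s5.png',cv2.resize(t['img'][100:300,160:360],None,fx=3,fy=3,interpolation=2)[:,:,::-1])
E
```

```text
17.8 [0.5543 0.0975 0.0421] [[-0.256, 0.967, 0.001], [0.967, 0.256, -0.002], [-0.002, -0.0, -1.0]] cam [0.536 0.17  0.183]
0.15 293 q -0.0098 0.0112 z 0.064
0.154 137 q -0.0042 0.0057 z 0.0645
0.158 137 q -0.0041 0.0057 z 0.0643
0.162 58 q -0.0036 0.0051 z 0.0647
0.166 44 q -0.0091 0.0117 z 0.0701
0.17 302 q -0.01 0.0117 z 0.0708
0.174 90 q -0.0083 0.0099 z 0.0731
0.178 367 q -0.016 0.0184 z 0.0793
0.182 691 q -0.0155 0.018 z 0.0816
0.186 737 q -0.0158 0.018 z 0.0864
0.19 764 q -0.0159 0.0179 z 0.0852
0.194 936 q -0.0299 0.0297 z 0.0859
0.198 2022 q -0.03 0.0298 z 0.0837
```

View pics/s5.png

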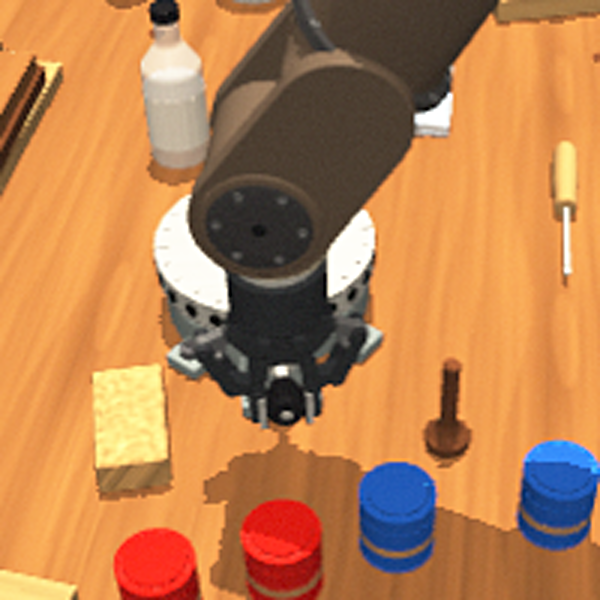

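The s5 picture shows the knob at (288,400) still between the fingers. The pull rose sharply to 25 N, which is the back stop, and the grip's inner edge moved from 0.160 to 0.178 m, a draw of 18 mm. The knob is still held at 100 N, so I'm handing in.

```bash
python3 -c "
from bench import arm
print(arm.job_done())"
```

```text
the job is handed in; nothing more can be done
None
```

The tin stands upright in the tray, and the plunger is drawn back about 18 mm to its stop and held there; the job is handed in, but no verdict was returned.

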